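# Zero-check the film gauge in its corner station

### The job

Zero-check the film thickness gauge. First set the reference block of the gauge's own colour (yellow) upright into the pocket of the station, steel faces towards and away from the end stop, and let go of it. Then lay the gauge flat on the bed, screen up, with its white probe towards the block, press it into the corner so that the probe butts the block hard up to the end stop and the gauge at the same time lies flush along the side stop, and finish while still gripping it and holding it pressed against both; leave the blue and red blocks and the other things alone.

Things in the scene. Friction and masses are not known exactly. Their poses are not given: they have to be found in the camera images.
- gauge: yellow and black hand-held film thickness gauge, flat body 116 x 60 x 24 mm (x from -62 to +54 mm, y +-30 mm, grip it across y near its origin); a round white probe, 13 mm thick, sticks out of its +x end to x = +61 mm, 13 mm above the underside; a dial knob stands on top at x = -40 mm, 33 mm high. About 0.25 kg. Origin: under the middle, on the underside; z up, out of the screen.
- probe_tip (a point): middle of the flat tip of the gauge's white probe, at gauge (61, 0, 13) mm; it goes against the block's steel face
- block_yellow: reference block: yellow plastic foot 56 x 40 x 24 mm (x, y, z) with ground steel measuring faces on its two y ends, and on top a yellow upright grip fin 18 mm thick (x), 32 mm long (y), from 24 to 50 mm height, to be taken by closing the fingers along block x. 0.2 kg nominal. Origin: centre of the underside, z up. This one belongs to the gauge. Either steel face may face the end stop.
- block_blue: reference block: blue plastic foot 56 x 40 x 24 mm (x, y, z) with ground steel measuring faces on its two y ends, and on top a blue upright grip fin 18 mm thick (x), 32 mm long (y), from 24 to 50 mm height, to be taken by closing the fingers along block x. 0.2 kg nominal. Origin: centre of the underside, z up. Not needed, leave it.
- block_red: reference block: red plastic foot 56 x 40 x 24 mm (x, y, z) with ground steel measuring faces on its two y ends, and on top a red upright grip fin 18 mm thick (x), 32 mm long (y), from 24 to 50 mm height, to be taken by closing the fingers along block x. 0.2 kg nominal. Origin: centre of the underside, z up. Not needed, leave it.
- station: fixed rigid check station on an aluminium bed 150 x 240 x 10 mm (x, y, z), turned by up to 0.3 rad. Origin: centre of its underside on the table; unturned, x points away from the robot and y to the left; station positions below are in this frame. Pocket at its -y end, side stop along its +x side; open to -x and +y.
- side_stop: two steel stop pads fixed on the bed, faces at station x = +45 mm looking to -x, 17 mm high above the bed (top 27 mm above the table), 28 mm long each, centred at station y = -45 and +48 mm; the 65 mm gap between them leaves room for a finger. Same origin and axes as the station.
- end_stop: steel wall fixed on the bed, face at station y = -100 mm looking to +y, 60 mm wide, 19 mm high above the bed. Same origin and axes as the station.
- pocket (a point): point on the bed, station (15, -80, 10) mm, where the block's underside centre stands when it touches the end stop. The pocket has a yellow floor, two low black curbs along y (y -100 to -70 mm, 68 mm apart, tops 19 mm above the table, 6 mm play each side of a block set with its axes along the station's), and the end stop; open to +y.
- gauge_place (a point): on the bed (10 mm above the table), where the gauge's origin lies when it is pressed home against block and side stop: station (15, 2, 10) mm; the gauge's x axis then points along station -y. Friction is about 0.6 everywhere, so little weight on the bed and some 10 N or more each way are needed to be sure of both contacts
- tape_measure: bystander: yellow pocket tape measure, 34 x 75 x 62 mm, origin under its centre
- tin: bystander: round tin with a dark lid, 67 mm across, 41 mm high, origin under its centre
- marker: bystander: felt marker with a white barrel and black cap, 14 x 130 x 15 mm, lying along its y
Mind the look-alikes: they are no part of the job. Of the things like the block_yellow, leave any that is green or orange; of the rest the larger one is meant.

How it is judged (in metres and radians):
On the way:
1. the yellow block stands upright in the station's pocket, let go and at rest, before the gauge touches it or the bed (x of block_yellow in the frame of station between 0.005 and 0.025 m and z of block_yellow in the frame of station between 0.007 and 0.014 m and angle between block_yellow's own z axis and vertical below 0.08 rad and angle between the y axis of block_yellow and the y axis of station, either way round below 0.35 rad and contact force between each of the fingers, gauge and block_yellow below 0.1 N and y of block_yellow in the frame of station between -0.085 and -0.06 m and linear speed of block_yellow below 0.01 m/s and contact force between gauge and station below 0.1 N), for 0.2 s.
At the end, for the whole second after the job is handed in: Yellow block upright in the pocket, squared within 0.35 rad, not held, pressed on the end stop; gauge flat on the bed, screen up, parallel to the side stop within 0.05 rad, still, gripped, its probe pressing the block and its side the side stop; each of the three pushes above 1.5 N (x of block_yellow in the frame of station between 0.005 and 0.025 m and z of block_yellow in the frame of station between 0.007 and 0.014 m and angle between block_yellow's own z axis and vertical below 0.08 rad and angle between the y axis of block_yellow and the y axis of station, either way round below 0.35 rad and contact force between the fingers and block_yellow below 0.1 N and y of block_yellow in the frame of station between -0.085 and -0.075 m and contact force between block_yellow and end_stop above 1.5 N and contact force between gauge and block_yellow above 1.5 N and contact force between gauge and side_stop above 1.5 N and contact force between the fingers and gauge above 2 N and z of gauge in the frame of station between 0.007 and 0.014 m and angle between the x axis of gauge and the y axis of station, either way round below 0.05 rad and angle between gauge's own z axis and vertical below 0.06 rad and y of probe_tip in the frame of station below -0.05 m and x of gauge in the frame of station between 0.011 and 0.019 m and linear speed of gauge below 0.01 m/s); the arm keeps its last pose, push and grip.
It fails at once if block_blue is shifted by more than 30 mm (distance of block_blue from where it was at the start of the episode above 0.03 m).
It fails at once if block_red is shifted by more than 30 mm (distance of block_red from where it was at the start of the episode above 0.03 m).
It fails at once if tape_measure is shifted by more than 30 mm (distance of tape_measure from where it was at the start of the episode above 0.03 m).
It fails at once if tin is shifted by more than 30 mm (distance of tin from where it was at the start of the episode above 0.03 m).
It fails at once if marker is shifted by more than 30 mm (distance of marker from where it was at the start of the episode above 0.03 m).
It also fails if it takes over 67 s, if anything falls off the work surface, if the arm or the gripper's body presses on something with over 40 N, if the wrist force passes 120 N, or if a joint passes its speed limit or range.

### The arm

A 6-joint arm with a two-finger parallel gripper is mounted at the origin on a cart in front of the work surface, level with it; the furniture and walls round the work are solid. World frame = base frame: x ahead of the robot, y to its left, z up, the work surface at z = 0. Lengths are in mm, angles in rad, forces in N, time in s.
With the tool pointing down it reaches from about 325 to 900 mm from the base axis. Payload 3.5 kg.
Tool frame: the origin (TCP) lies at the very end of the fingers, on their centre line; the grasp point (between the pads) lies 19 mm behind it; z points along the fingers, y is the line along which they close (so a half turn about z gives the same grasp; the last joint's range is limited). The gripper opens to 85 mm and grips with 20 to 120 N. Pads are 22 mm wide; open, the fingers measure 114 mm over their backs; the gripper's body (76 mm by 85 mm) begins 54 mm behind the grasp point. The pads swing forward as they close: fully open they stand 13 mm farther back than shut.
Start: joints at [-1.339, 0.276, -0.026, 1.268, 0, 1.467], TCP at [205.351, -590.299, 231.313] pointing down, gripper open.
Joint ranges: [-3.12, 3.12], [-0.85, 1.88], [-1.08, 1.24], [-1.95, 2.15], [-1.57, 1.53], [-3.14, 3.14]. Speed limits (rad/s): [2.57, 2.57, 3.14, 3.14, 3.14, 3.14].

### API

Orientations are given as a rotation vector (axis times angle).
In Python, from workcell import * gives the robot as it stands. The module is installed in compiled form; this text tells all that it offers. Calls block until the motion is done:
- movep(position, orientation): joint-space move of the TCP to a pose.
- line_to(position, frame=None, max_speed=150, until_force=None): straight line of the TCP; frame=None keeps the orientation; max_speed is the mean speed in mm/s. With until_force (N) it stops when the force on the tool has changed by that much, and returns True; else False.
- set_joints(angles): joint-space move.
- open_gripper() and close_gripper(): open the fingers fully, or close them until they stop; the grip force is fixed at half the most.
- sleep(seconds).
- ik(position, orientation): joint angles nearest the present ones, or None.
- get_image(name): name is "scene" or "top"; returns the picture (384x512x3 uint8, red, green, blue); there is no depth.
- camera_model(name): a dict with "fx", "fy", "cx", "cy" (pixels), "rvec" (rotation vector, rad) and "tvec" (3), from world to camera coordinates, as OpenCV has them. Camera axes: x right, y down, z forward; pixel columns grow to the right and rows downward; lengths in mm; the calibration is good to about 2 mm. A picture is of the moment at which its call begins. camera_model takes no time and is no camera call.
A pose or a line that the arm cannot do raises Unreachable and nothing moves.
- sign_off(): hands the job in; it is judged then, once.
Readings, each from a call of its own:
- get_time(): time.
- get_qpos(): joint angles.
- get_joint_vel(): joint speeds.
- get_effort(): joint torques, N m.
- get_tool_pos(): TCP position.
- get_ee_rot(): TCP orientation.
- get_wrist_force(): force on the tool from outside, world axes, zero at the start.
- get_ft_torque(): the same for the moment, N m.
- get_opening(): finger opening in mm.
- get_finger_force(): force on a finger pad.
Only numpy, scipy, OpenCV 4.12 (cv2) and the standard library are available. Lean on these libraries where they do the work, as an engineer would, in place of code of your own. Each camera call takes 0.05 s, during which the arm holds its last target. There are 200 camera calls.

## Working session

There is one attempt and no reset: what is moved stays moved. The work goes in short steps, each a Python script; the robot and the scene stay as the last script left them, time stands still between calls to the robot, and variables do not carry over. Pictures are saved under pics/ and viewed, at most 10 in all, crops included, and the job is handed in when it is done.

```bash
mkdir -p pics
python3 - <<'E'
from workcell import *
import cv2
for n in("scene","top"):
    im=get_image(n); cv2.imwrite(f"pics/{n}0.png",cv2.resize(im[:,:,::-1],(800,600),interpolation=cv2.INTER_CUBIC)); cv2.imwrite(f"pics/{n}_raw.png",im[:,:,::-1])
    print(n,camera_model(n))
print(get_time(),get_ee_rot(),get_opening())
E
```

```text
scene {'fx': 432.02166852949404, 'fy': 432.02166852949404, 'cx': 256.8109932300607, 'cy': 194.31068840850224, 'rvec': array([ 0.84302561, -2.20333408,  1.37591087]), 'tvec': array([427.65799148, 202.4302438 , 685.71916014])}
top {'fx': 378.55730308814395, 'fy': 378.55730308814395, 'cx': 248.01152574533248, 'cy': 184.73683833303954, 'rvec': array([ 2.20152639, -2.15473973,  0.13645875]), 'tvec': array([ -57.34069288,  585.53844874, 1132.52374342])}
0.1 [-3.09569883e+00 -5.23038380e-01  2.14466822e-04] 85.19934801911656
```

View pics/scene0.png

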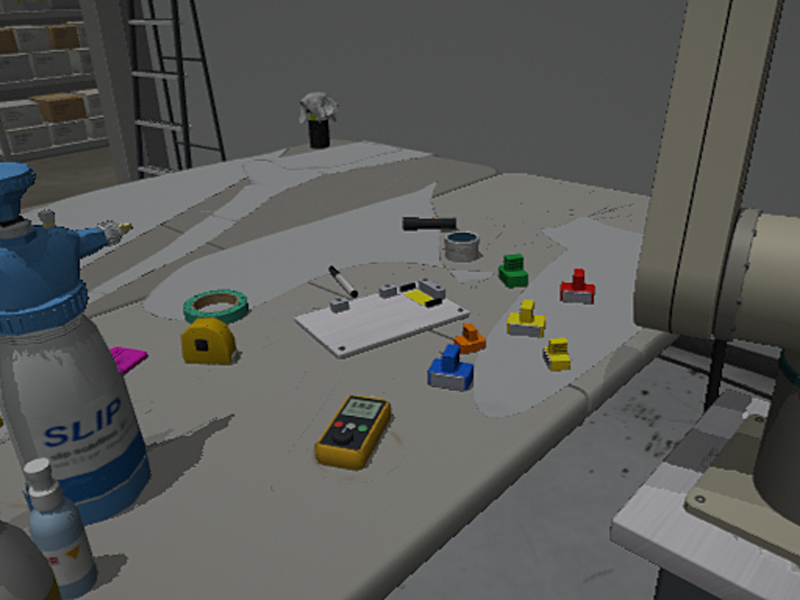

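View pics/top0.png

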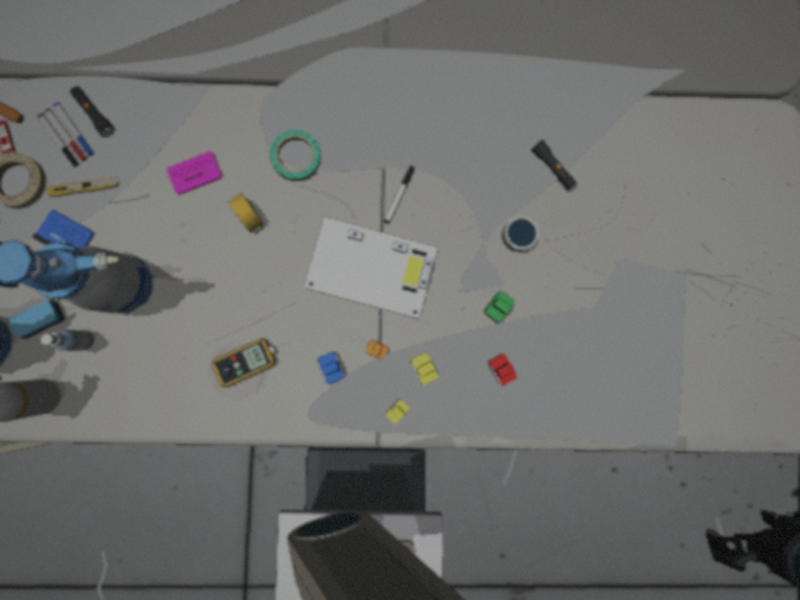

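Top shows the station at about (370,268), the full-size yellow block at (425,368), with a smaller look-alike at (398,411), and the gauge at (243,362), probe at its right end. Scene shows the same things: gauge (353,432), yellow block (526,320) and station (382,315). I'll enlarge both.

Run:
```python
import cv2
a=cv2.imread("pics/top_raw.png")[136:256,128:288]; cv2.imwrite("pics/topc.png",cv2.resize(a,None,fx=5,fy=5,interpolation=cv2.INTER_CUBIC))
a=cv2.imread("pics/scene_raw.png")[172:300,186:354]; cv2.imwrite("pics/scenec.png",cv2.resize(a,None,fx=4.6875,fy=4.6875,interpolation=cv2.INTER_CUBIC))
```

```text
(no output)
```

View pics/topc.png

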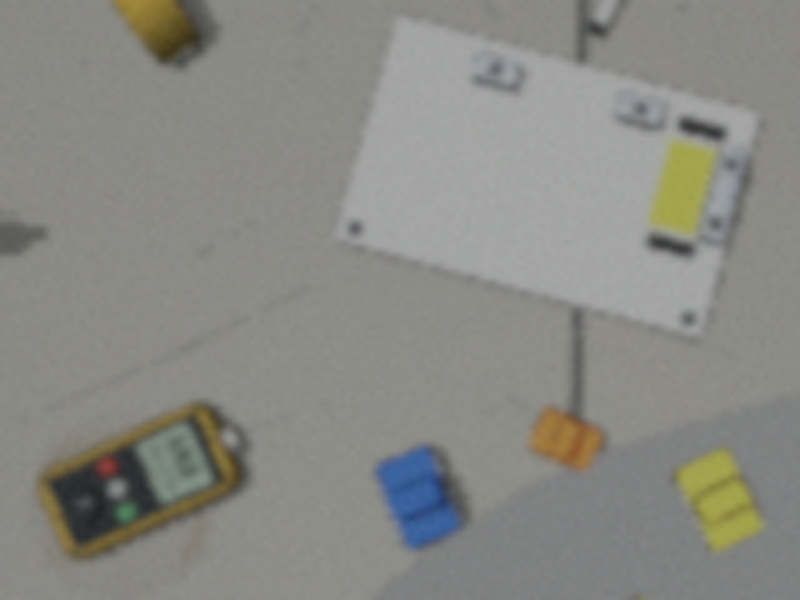

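View pics/scenec.png

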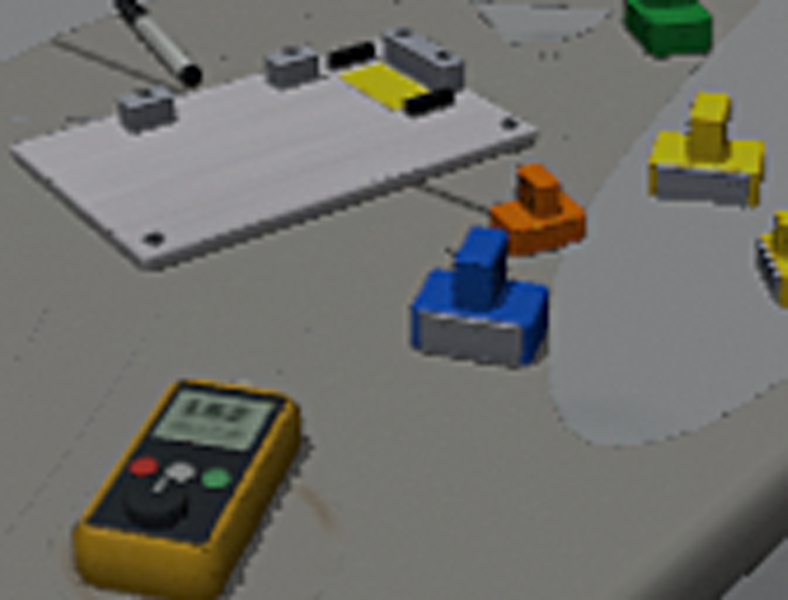

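The top crop gives the station bed corners (398,17), (758,112), (697,337) and (337,238). The yellow block's foot corners are (676,473), (728,449), (764,525) and (714,551), and the gauge probe is at (232,440). In the scene crop the bed corners are (12,150), (150,260) and (535,130), and the block's foot-top corners are (652,165), (762,180) and (763,140). Now I'll fit poses from both views.

```bash
cat > fit.py <<'E'
from workcell import camera_model
import cv2, numpy as np
from scipy.optimize import least_squares, minimize
C={n:camera_model(n) for n in("scene","top")}
def proj(n,P):
    c=C[n]; K=np.array([[c["fx"],0,c["cx"]],[0,c["fy"],c["cy"]],[0,0,1]])
    return cv2.projectPoints(np.asarray(P,float).reshape(-1,1,3),c["rvec"],c["tvec"],K,None)[0][:,0]
def pose(p,P):
    x,y,z,a=p; R=np.array([[np.cos(a),-np.sin(a),0],[np.sin(a),np.cos(a),0],[0,0,1]]); return np.asarray(P,float)@R.T+[x,y,z]
def raw(n,uv):
    s,o=(5,(128,136)) if n=="top" else (4.6875,(186,172)); return (np.asarray(uv,float)+.5)/s-.5+o
def fit(obs,p0):
    f=lambda p:np.concatenate([(proj(n,pose(p,[o[0] for o in L]))-raw(n,[o[1] for o in L])).ravel() for n,L in obs.items()])
    r=least_squares(f,p0,x_scale=[10,10,10,.1],loss="soft_l1"); return r.x,np.round(f(r.x).reshape(-1,2),1)
E
python3 - <<'E'
from fit import *
np.set_printoptions(precision=3,suppress=True)
st,e=fit({"top":[((75,120,10),(398,17)),((75,-120,10),(758,112)),((-75,-120,10),(697,337)),((-75,120,10),(337,238))],
 "scene":[((75,120,10),(12,150)),((-75,120,10),(150,260)),((-75,-120,10),(536,129))]},[500,0,0,-.26]); print("st",st,e.tolist())
print("pocket",pose(st,[[15,-80,10]]), "floor centre seen (684,188)->",(proj("top",pose(st,[[15,-85,10]]))[0]-[128,136]+.5)*5-.5)
bl,e=fit({"top":[((28,20,24),(676,473)),((28,-20,24),(728,449)),((-28,-20,24),(764,525)),((-28,20,24),(714,551))],
 "scene":[((28,20,24),(652,165)),((-28,20,24),(762,180)),((28,20,0),(652,197)),((-28,20,0),(757,206)),((-28,-20,24),(763,140)),((28,-20,24),(657,130))]},[400,-100,0,.44]); print("bl",bl,e.tolist())
# gauge silhouette in both views
M={};S=6;B={"top":(130,210,56,44),"scene":(196,246,60,56)}
for n,(x0,y0,w,h) in B.items():
    im=cv2.imread(f"pics/{n}_raw.png")[y0:y0+h,x0:x0+w]; im=cv2.resize(im,None,fx=S,fy=S,interpolation=cv2.INTER_CUBIC)
    v=cv2.cvtColor(im,cv2.COLOR_BGR2HSV); m=((v[...,1]>110)|(v[...,2]<62)).astype(np.uint8)
    k,l,s,_=cv2.connectedComponentsWithStats(m); m=(l==1+s[1:,4].argmax()).astype(np.uint8)
    c=cv2.findContours(m,0,2)[0]; m=cv2.fillPoly(m*0,[cv2.convexHull(max(c,key=cv2.contourArea))],1); M[n]=m
V=[(x,y,z) for x in(-62,54) for y in(-30,30) for z in(0,24)]
r=6;V=[(x-np.sign(x)*a,y-np.sign(y)*b,z) for x,y,z in V for a,b in((0,r),(r,0),(r*.3,r*.3))]
def hull(p,n):
    x0,y0,w,h=B[n]; q=(proj(n,pose(p,V))-[x0,y0]+.5)*S-.5
    return cv2.fillPoly(M[n]*0,[cv2.convexHull((q*16).astype(np.int32))],1,shift=4)
def cost(p):
    return sum(1-(hull(p,n)&M[n]).sum()/(hull(p,n)|M[n]).sum() for n in M)
p0,_=fit({"top":[((-62,30,24),(40,483)),((-62,-30,24),(75,557)),((54,-30,24),(243,485)),((54,30,24),(207,402))]},[380,150,0,-1.1])
p0[2]=0;print(p0,cost(p0))
g=min((minimize(cost,p0,method="Nelder-Mead",options=dict(initial_simplex=p0+np.vstack([np.zeros(4),np.diag(d)]))) for d in([8,8,8,.1],[-8,-8,5,-.1],[5,-5,-5,.1])),key=lambda r:r.fun)
print("gauge",g.x,g.fun,"probe top px",(proj("top",pose(g.x,[[58,0,13]]))[0]-[128,136]+.5)*5-.5)
np.save("poses.npy",[st,bl,g.x])
for n in M:
    x0,y0,w,h=B[n]; im=cv2.resize(cv2.imread(f"pics/{n}_raw.png")[y0:y0+h,x0:x0+w],None,fx=S,fy=S,interpolation=cv2.INTER_CUBIC)
    for m,c in((M[n],(255,0,0)),(hull(g.x,n),(0,0,255))): cv2.drawContours(im,cv2.findContours(m,0,2)[0],-1,c,1)
    M[n+"v"]=im if 0 else None; cv2.imwrite(f"pics/g_{n}.png",im)
a,b=[cv2.imread(f"pics/g_{n}.png") for n in("top","scene")]; a=cv2.copyMakeBorder(a,0,b.shape[0]-a.shape[0],0,0,0); cv2.imwrite("pics/gfit.png",np.hstack([a,b]))
E
```

```text
st [633.452 -10.442  -2.959  -0.236] [[-0.5, -0.8], [0.8, -0.5], [1.2, 0.2], [-1.0, 0.5], [-0.1, -0.3], [-0.4, 0.5], [1.0, 0.3]]
pocket [[629.303 -91.73    7.041]] floor centre seen (684,188)-> [684.773 185.964]
bl [ 434.181 -120.413   -1.643    0.493] [[-1.1, -0.3], [0.0, -1.4], [1.3, -0.2], [-0.3, 0.6], [-0.6, -0.4], [0.3, -1.3], [-1.0, 1.8], [0.6, 2.3], [1.1, -0.3], [0.2, -0.3]]
[437.035 245.564   0.     -1.12 ] 0.5190429962815943
gauge [440.686 231.792  -2.981  -1.114] 0.2013526185621749 probe top px [233.465 435.078]Traceback (most recent call last):
  File "<stdin>", line 27, in <module>
RuntimeError: dictionary changed size during iteration
```

Run:
```python
from fit import *
st,bl,g=np.load("poses.npy")
G=[(x,y,z) for x in(-62,54) for y in(-30,30) for z in(0,24)]
out=[]
for n,(x0,y0,w,h),S in(("top",(128,136,160,120),5),("scene",(186,172,168,128),4.6875)):
    im=cv2.resize(cv2.imread(f"pics/{n}_raw.png")[y0:y0+h,x0:x0+w],None,fx=S,fy=S,interpolation=cv2.INTER_CUBIC)
    def poly(p,P,c):
        q=((proj(n,pose(p,P))-[x0,y0]+.5)*S-.5); cv2.polylines(im,[np.int32(q*16)],True,c,1,cv2.LINE_AA,4)
    rect=lambda xa,xb,ya,yb,z:[(xa,ya,z),(xb,ya,z),(xb,yb,z),(xa,yb,z)]
    for z0,c in((None,(0,0,255)),(0,(255,0,255))):
        s,b,gg=[np.array(p) for p in(st,bl,g)]
        if z0 is not None: s[2]=b[2]=gg[2]=0
        poly(s,rect(-75,75,-120,120,10),c); poly(s,rect(45,45.1,-59,-31,27),c);poly(s,rect(45,45.1,34,62,27),c);poly(s,rect(-15,45,-100,-100,29),c)
        poly(b,rect(-28,28,-20,20,24),c); poly(b,rect(-9,9,-16,16,50),c); poly(gg,rect(-62,54,-30,30,24),c); poly(gg,rect(-62,54,-30,30,0),c)
    out.append(cv2.resize(im,(800,600)) if n=="top" else im)
cv2.imwrite("pics/ov_top.png",out[0]);cv2.imwrite("pics/ov_scene.png",out[1])
```

```text
(no output)
```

View pics/ov_top.png

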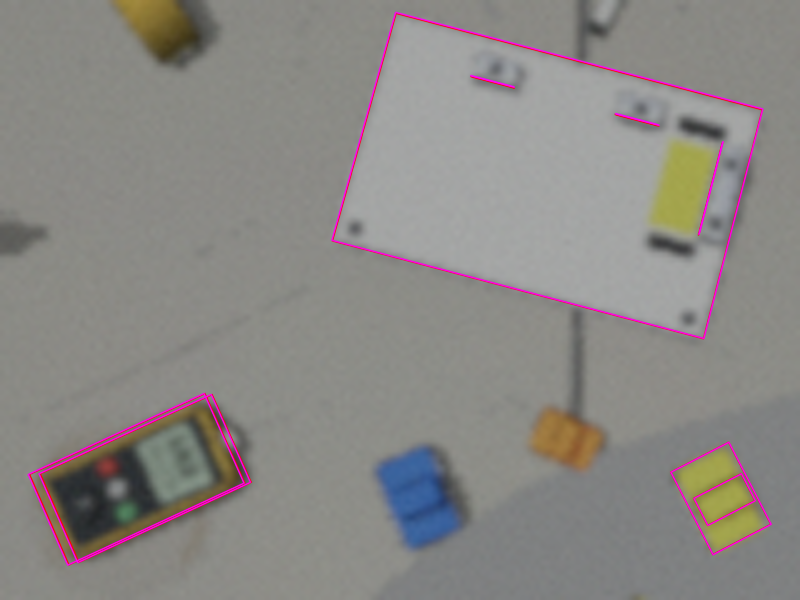

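View pics/ov_scene.png

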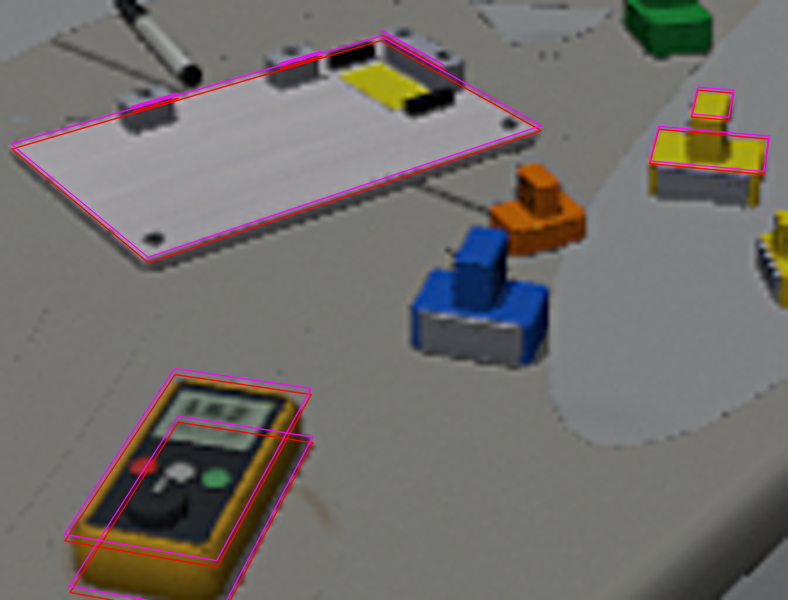

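The overlays agree with both pictures to about 2–3 mm: station bed, block foot and fin top, and gauge outline. The heights come out within 3 mm of the stated ones. Next I'll pick the yellow block.

```bash
cat > h.py <<'E'
from workcell import *
import numpy as np
from scipy.spatial.transform import Rotation as R
np.set_printoptions(precision=2,suppress=True)
st,bl,g=np.load("poses.npy")
def down(phi):
    c,s=np.cos(phi),np.sin(phi); return R.from_matrix(np.array([[-s,c,0],[c,s,0],[0,0,-1.]])).as_rotvec()
def S(x,y,z=0):
    c,s=np.cos(st[3]),np.sin(st[3]); return np.array([st[0]+c*x-s*y,st[1]+s*x+c*y,z])
def inS(v):
    c,s=np.cos(st[3]),np.sin(st[3]); return np.array([c*v[0]+s*v[1],-s*v[0]+c*v[1],v[2]])
def info(t): print(t,"t%.1f"%get_time(),"tcp",np.array(get_tool_pos()),"Fst",inS(get_wrist_force()),"op%.1f"%get_opening(),"ff",get_finger_force())
E
python3 - <<'E'
from h import *
for k in(0,np.pi):
    print(k,ik([bl[0],bl[1],27],down(bl[3]+k)),ik(S(15,-76,40),down(st[3]+k)),ik([g[0],g[1],0],down(g[3]+np.pi/2+k)),ik(S(15,2,10),down(st[3]+k)))
q=ik([bl[0],bl[1],150],down(bl[3])); k=0 if q is not None and abs(q[5])<2.6 else np.pi
np.save("k.npy",k); print("k",k)
movep([bl[0],bl[1],150],down(bl[3]+k)); line_to([bl[0],bl[1],60])
hit=line_to([bl[0],bl[1],27],max_speed=60,until_force=8); info(hit)
close_gripper(); info("closed")
line_to([bl[0],bl[1],150]); info("lifted")
E
```

```text
0 [-0.41  0.18 -0.63  0.75  0.    0.66] [-0.24  0.45 -0.21  0.91 -0.    1.57] [ 0.35  0.3  -0.56  0.72  0.    1.47] [-0.12  0.5  -0.21  0.86 -0.    1.69]
3.141592653589793 [-0.41  0.18 -0.63  0.75  0.   -2.48] [-0.24  0.45 -0.21  0.91 -0.   -1.57] [ 0.35  0.3  -0.56  0.72  0.   -1.67] [-0.12  0.5  -0.21  0.86 -0.   -1.45]
k 0
False t3.5 tcp [ 434.08 -120.32   26.79] Fst [0.8  0.32 0.16] op85.5 ff 0.0
closed t4.1 tcp [ 434.68 -120.68   27.34] Fst [-0.04 -1.    1.81] op16.5 ff 58.95595371723175
lifted t5.1 tcp [ 433.06 -119.92  148.78] Fst [-0.06 -0.2  -2.98] op17.1 ff 58.38817834854126
```

Run:
```python
from h import *
import cv2
o=down(st[3]); movep(S(15,-74,150),o); line_to(S(15,-74,48),max_speed=100); info("above")
cv2.imwrite("pics/pl_scene.png",cv2.resize(get_image("scene")[172:300,186:354,::-1],None,fx=4.6875,fy=4.6875,interpolation=cv2.INTER_CUBIC))
hit=line_to(S(15,-74,33),max_speed=25,until_force=5); info(hit)
```

```text
above t7.1 tcp [630.95 -85.94  48.63] Fst [-1.   -0.56 -2.31] op17.0 ff 58.44239115715027
True t7.6 tcp [630.91 -85.92  37.37] Fst [-1.79 -0.76  3.  ] op16.7 ff 59.46935713291168
```

View pics/pl_scene.png

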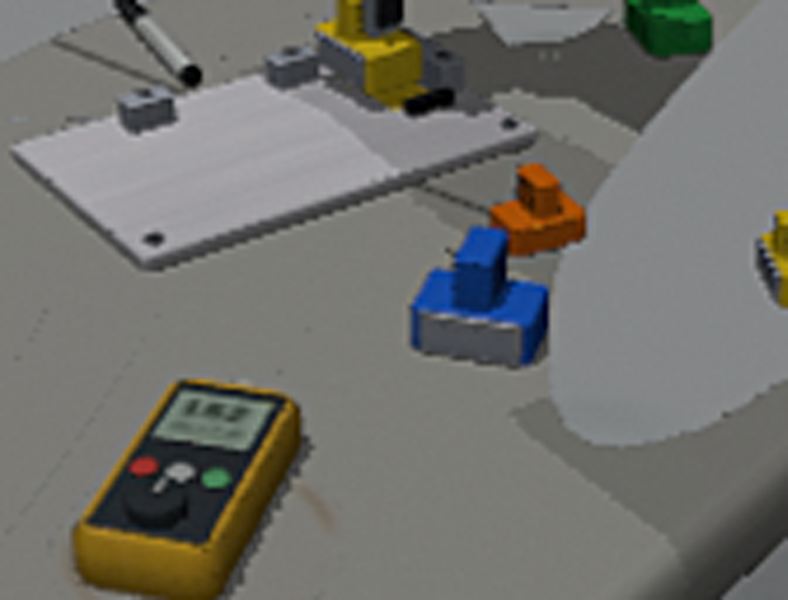

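The block came down on the bed: contact was at 37.4 mm, and 37 mm was expected. The picture shows it over the pocket at (370,60), inside the end stop. I'll release it and check.

Run:
```python
from h import *
import cv2
open_gripper(); info("open"); p=np.array(get_tool_pos()); line_to([p[0],p[1],150]); 
gp=[g[0],g[1]]; movep([*gp,150],down(g[3]+np.pi/2)); info("over gauge")
a=cv2.resize(get_image("top")[136:196,213:293,::-1],None,fx=5,fy=5,interpolation=cv2.INTER_CUBIC)
b=cv2.resize(get_image("scene")[165:225,235:315,::-1],None,fx=5,fy=5,interpolation=cv2.INTER_CUBIC)
cv2.imwrite("pics/placed.png",np.hstack([a,b]))
```

```text
open t8.3 tcp [628.4  -85.31  35.57] Fst [ 0.11 -0.79  0.12] op85.4 ff 0.0
over gauge t10.6 tcp [441.65 231.4  150.07] Fst [0.69 0.36 0.16] op85.4 ff 0.0
```

View pics/placed.png

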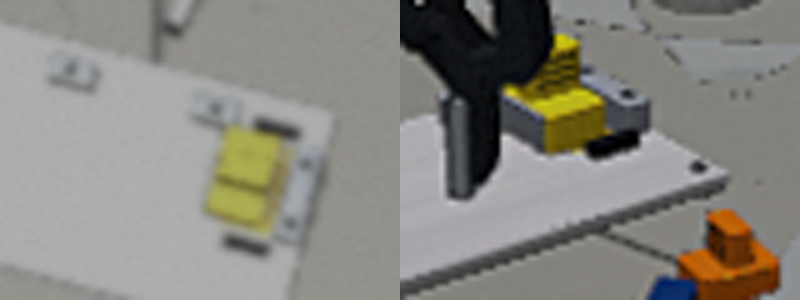

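The block stands squarely between the curbs with a strip of yellow floor still showing before the end stop, as intended. Next I'll grip the gauge.

Run:
```python
from h import *
gp=[g[0],g[1]]
line_to([*gp,40]); hit=line_to([*gp,1],max_speed=50,until_force=8); info(hit)
close_gripper(); info("closed"); np.save("zg.npy",get_tool_pos()[2])
line_to([*gp,60],max_speed=60); info("lifted 60"); line_to([*gp,130])
movep(S(5,24,120),down(st[3])); line_to(S(5,24,22),max_speed=100); info("above bed")
hit=line_to(S(5,24,6),max_speed=15,until_force=3); info(hit)
```

```text
False t12.5 tcp [440.9  231.87   1.11] Fst [0.02 0.27 0.14] op85.3 ff 0.0
closed t12.8 tcp [441.5  232.07   1.74] Fst [-1.1  -0.07  3.29] op58.6 ff 66.79419994354248
lifted 60 t14.0 tcp [440.25 231.63  59.6 ] Fst [-0.46  0.42 -2.6 ] op58.5 ff 66.03139400482178
above bed t16.9 tcp [644.83  11.64  22.86] Fst [-0.39  1.02 -1.69] op58.8 ff 66.00987911224365
True t17.6 tcp [643.89  11.71  11.78] Fst [-0.21  0.06  4.74] op58.8 ff 66.83630347251892
```

Run:
```python
from h import *
def sp(): return inS(np.array(get_tool_pos())-[st[0],st[1],0])
def go(x,y,z,f,t):
    h=line_to(S(x,y,z),max_speed=15,until_force=f); info(f"{t} {h}"); print("   S",sp()); return h
z=get_tool_pos()[2]+.5
line_to(S(5,24,z),max_speed=10); sleep(.2); info("raised"); print(sp())
go(20,24,z,5,"side"); x=sp()[0]
go(x,-4,z,15,"end")
sleep(.3); info("held"); print(sp(), R.from_rotvec(get_ee_rot()).as_matrix()[:,1])
```

```text
raised t18.2 tcp [643.63  11.74  11.87] Fst [-0.33 -0.94 -1.48] op58.5 ff 66.18159770965576
[ 4.7  23.95 11.87]
side True t18.7 tcp [646.85  10.94  11.93] Fst [-0.62 -0.29  5.87] op58.3 ff 69.96470533311367
   S [ 8.01 23.92 11.93]
end False t20.7 tcp [641.46 -12.74  12.09] Fst [ 1.94 12.3   1.32] op58.3 ff 66.52212381362915
   S [ 8.33 -0.36 12.09]
held t21.0 tcp [641.47 -12.76  12.07] Fst [ 0.45 12.55  1.61] op58.3 ff 66.52313590049744
[ 8.34 -0.38 12.07] [ 0.97 -0.23 -0.01]
```

The probe now butts the block with 12 N. The side-stop trigger was a false one (vertical, at x = 8), so I'll back off 4 mm, seat the side stop, then push the end again.

Run:
```python
from h import *
def sp(): return inS(np.array(get_tool_pos())-[st[0],st[1],0])
def go(x,y,z,t,v=15):
    line_to(S(x,y,z),max_speed=v); sleep(.15); info(t); print("   S",sp())
z=12.6
go(8.3,6,z,"back")
for x in(11,13,15,17,18.5):
    go(x,6,z,"side %g"%x,8)
    if inS(get_wrist_force())[0]<-6: break
```

```text
back t22.0 tcp [642.3   -6.41  12.11] Fst [-0.85 -1.11 -0.23] op58.6 ff 66.3220489025116
   S [ 7.66  6.   12.11]
side 11 t22.6 tcp [645.46  -7.1   12.42] Fst [-0.18  0.19 -2.05] op58.8 ff 66.02766036987305
   S [10.89  6.06 12.42]
side 13 t23.2 tcp [647.44  -7.63  12.59] Fst [-0.01  0.23 -2.72] op58.9 ff 66.027352809906
   S [12.94  6.01 12.59]
side 15 t23.7 tcp [648.02  -7.78  12.29] Fst [-5.51  0.65 -0.09] op58.3 ff 66.40383124351501
   S [13.54  6.   12.29]
side 17 t24.3 tcp [648.07  -7.79  12.36] Fst [-9.15  0.31  4.67] op58.9 ff 66.93240523338318
   S [13.59  6.   12.36]
```

Run:
```python
from h import *
import cv2
def sp(): return inS(np.array(get_tool_pos())-[st[0],st[1],0])
def go(x,y,z,t,v=10):
    line_to(S(x,y,z),max_speed=v); sleep(.2); info(t); print("   S",sp())
go(17,2,13.2,"y2")
for x,y in((17,-1),(17,-3),(18,-5)): go(x,y,13.2,f"{x},{y}",8)
a=get_image("top")[130:214,180:292,::-1]; b=get_image("scene")[160:244,195:307,::-1]
cv2.imwrite("pics/press.png",np.hstack([cv2.resize(i,None,fx=3.5,fy=3.5,interpolation=cv2.INTER_CUBIC) for i in(a,b)]))
print(np.array(get_ft_torque()),R.from_rotvec(get_ee_rot()).as_matrix())
```

```text
y2 t25.0 tcp [647.5   -9.69  12.25] Fst [-8.11  5.78  1.58] op58.5 ff 66.35308027267456
   S [13.48  4.02 12.25]
17,-1 t25.7 tcp [646.81 -12.32  12.27] Fst [-8.37  6.17  0.91] op58.8 ff 66.35210752487183
   S [13.43  1.31 12.27]
17,-3 t26.3 tcp [646.42 -13.75  12.23] Fst [-8.17  7.32  1.  ] op58.9 ff 66.3822877407074
   S [13.38 -0.18 12.23]
18,-5 t27.0 tcp [646.4  -13.8   12.35] Fst [-10.59  12.81   2.07] op58.9 ff 66.7198383808136
   S [13.38 -0.23 12.35]
[ 2.56  1.37 -0.27] [[ 0.23  0.97 -0.02]
 [ 0.97 -0.23  0.01]
 [ 0.01 -0.02 -1.  ]]
```

View pics/press.png

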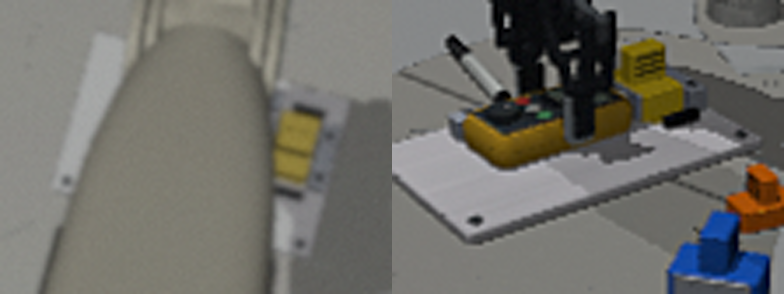

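The gauge lies flat along the side stop with its probe on the block, and the block is against the end stop. I'll add a bit more push so the friction share is covered, then check it is still and hand in.

Run:
```python
from h import *
def sp(): return inS(np.array(get_tool_pos())-[st[0],st[1],0])
for x,y in((18,-7.5),(19.5,-7.5)):
    line_to(S(x,y,13.2),max_speed=8); sleep(.4); info(f"{x},{y}"); print("   S",sp())
m=R.from_rotvec(get_ee_rot()).as_matrix(); print("tilt",np.arccos(-m[2,2]),"yaw",np.arctan2(m[1,1],m[0,1])-st[3])
sleep(.5); info("hold"); print(sp(),np.abs(get_joint_vel()).max())
F=inS(get_wrist_force())
if F[0]<-9 and F[1]>14 and F[2]>-3: print(sign_off())
```

```text
18,-7.5 t27.9 tcp [646.33 -13.87  12.52] Fst [-10.58  17.37   3.1 ] op58.6 ff 66.59068465232849
   S [13.32 -0.32 12.52]
19.5,-7.5 t28.7 tcp [646.37 -13.87  12.49] Fst [-13.76  16.71   5.4 ] op58.4 ff 66.92367196083069
   S [13.36 -0.31 12.49]
tilt 0.02463649417846291 yaw 0.004599905828681167
hold t29.2 tcp [646.35 -13.88  12.49] Fst [-14.41  17.71   5.42] op58.8 ff 66.92360043525696
[13.34 -0.33 12.49] 0.0014027817260538376
the job is handed in; nothing more can be done
None
```

I handed the job in at about 29 s: the yellow block stands released in the pocket, and the gripped gauge holds it against the end stop with about 17 N of push while pressing the side stop with about 14 N (wrist readings; no verdict was returned).

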